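Jack up the plating tank's lug and hold the jack handle down

ROBOT

A 6-joint arm with a two-finger parallel gripper is mounted at the origin on the work surface. World frame = base frame: x ahead of the robot, y to its left, z up, the work surface at z = 0. Lengths are in m, angles in degrees, forces in N, time in s.
With the tool pointing down it reaches from about 0.3 to 0.75 m from the base axis. Payload 8.5 kg.
Tool frame: the origin (TCP) lies midway between the tips of the shut fingers; the grasp point (between the pads) lies env.tcp_to_grasp behind it (env.tcp_to_grasp is the distance from the TCP to the grasp point, in m); z points along the fingers, y is the line along which they close (so a half turn about z gives the same grasp; the last joint's range is limited). The gripper opens to 85 mm and grips with 20 to 120 N. Pads are 22 mm wide; open, the fingers measure 114 mm over their backs; the gripper's body (76 mm by 85 mm) begins 54 mm behind the grasp point. The pads swing forward as they close: fully open they stand 13 mm farther back than shut.
Start: joints at [-12.336, 21.807, 74.336, -0, 83.858, -12.336], TCP at [0.55, 0, 0.206] pointing down, gripper open.
Joint ranges: [-178.18, 178.18], [-50.72, 133.34], [12.68, 142.11], [-81.47, 261.47], [9.98, 163.14], [-165.26, 165.26]. Speed limits (degrees/s): [136.94, 136.94, 180, 180, 180, 180].

INTERFACE

Orientations are given as a 3x3 rotation matrix whose columns are the frame's x, y, z axes.
In Python, from rig import observe, optics, job, env gives the robot as it stands. The module is installed in compiled form; this text tells all that it offers.
- The arm moves only by the shell command python3 -m jog 'ROWS' [FORCE]. ROWS is JSON, a list of rows, each a list of 7 numbers: the turn, a rotation vector about the tool's x, y, z in rad, then the shift along the tool's x, y, z in m, then the opening in per cent of the stroke, from 0 (shut) to 100 (fully open). A call has 1 to 10 rows; each row shifts and turns the commanded pose from where the row before left it, along the tool's axes as they then stand; what a row does not reach is not made up. A row lasts 1/8 s, in which the tool goes at most 62.5 mm and 10.7 degrees, less where a joint would pass 70% of its speed; a pose out of reach is approached as far as the arm can. A call is refused whole if a number of a shift passes 0.0625 or a number of a turn 0.188, either way. A call with a gripper value outside its range is refused whole. The fingers move at their own pace and stop on an object; FORCE is the grip in N (left out, the last holds). Time passes only in rows, so rows that do not move let the fingers close. It gives the time, the measured TCP pose, the force, the opening and the grip force at its end, in the units of the state.
- observe(): the state, without advancing time (a new reading comes with each control period).
- optics.get_image(name): name is "scene" or "side" or "wrist"; returns a dict with "pixels" (384x512x3 uint8, red, green, blue), "mtx" (3x3 intrinsics, pixels), "dist_coeffs" ([k1, k2, p1, p2, k3] as OpenCV has them; the pictures are not rectified), "rvec" (rotation vector, rad) and "tvec" (3), from world to camera coordinates, as OpenCV has them. Camera axes: x right, y down, z forward; pixel columns grow to the right and rows downward; lengths in m; the calibration is good to about 2 mm. A picture is of the moment at which its call begins. There is no depth.
- job.close_job(): hands the job in; it is judged then, once.
The state is a dict: "time_s": time; "q": joint angles; "qvel": joint speeds; "joint_efforts": joint torques, N m; "position": TCP position; "tool_rot": TCP orientation; "ft_force": force on the tool from outside, world axes, zero at the start; "wrist_torque": the same for the moment, N m; "grip_width": finger opening in m; "gripper_force": force on a finger pad.
Only numpy, scipy, OpenCV 4.12 (cv2) and the standard library are available. Lean on these libraries where they do the work, as an engineer would, in place of code of your own. Each camera call takes 0.05 s, during which the arm holds its last target. There are 200 camera calls.

TASK

The empty plating tank has to be tipped towards its drain taps: stand the lever jack flat on the bench with its saddle centred under the round lift pad of the tank's hinged deck (not under the plain square tab), then pump the handle once as a trial, fully down and all the way up again. Then press the handle fully down a second time and finish while still holding it down, so that the jack alone carries the raised deck. Do not push or lift the deck or tank with the robot, do not tip the jack over, and leave the beaker, bottle and electrode rack where they are.

Things in the scene. Friction and masses are not known exactly. Their poses are not given: they have to be found in the camera images.
- jack_grip (a point): Centre of the lever jack's grey housing, where to grasp it: a block 60 mm long (x), 40 mm wide (y), 75 mm high, this point 55 mm and its top 85 mm above the base's underside. Loose, about 0.9 kg. +x points to the saddle, -x to the handle, z up; both lie on the centre line. Flat dark base 250 x 80 x 10 mm, reaching 100 mm ahead and 150 mm behind.
- saddle_top (a point): Middle of the top face of the jack's round saddle (44 mm across), 75 mm ahead (+x) of the housing's middle; 60 mm above the bench with the handle up, 94 mm with the handle fully down.
- jack_saddle: The moving saddle itself, a disc 44 mm across and 10 mm thick on a ram; origin at the middle of its top face. The handle drives it straight up, 68 mm per radian.
- jack_handle (a joint): Jack handle's angle in rad: 0 = up (rest), 0.5 = fully down on its stop, handle level. Spring and load push it back up by themselves as soon as it is let go. Pressing the tread takes about 3 N at first, 8 to 13 N at the bottom with the deck's weight on the saddle.
- handle_pad (a point): Middle of the top face of the handle's flat black tread, 44 mm long, 50 mm wide: press here from above. Its pivot (along the jack's y) is 36 mm behind (-x of) the housing's middle, 55 mm above the bench; the tread is centred 95 mm from it, top face 4 mm over the handle's centre line. Up: 104 mm above the bench, 117 mm behind the housing's middle; fully down: 59 and 131 mm.
- lift_pad (a point): Middle of the underside of the lift pad, a steel disc 28 mm across under the round end of the deck's lug; 75 mm above the bench when level. From above: a round steel boss 30 mm across with a dark dot, top at 95 mm. +x points in under the deck to the hinge, y along its edge, z up.
- lug_root (a point): Middle of the lug's root at the deck's edge, at its underside, 80 mm above the bench, 60 mm from the lift pad in +x (axes as lift_pad). The lug is 36 mm wide and 10 mm thick. The bench below is clear: the stand's nearest legs are 74 mm beyond the pad and 84 mm to each side. The plain square tab lies 80 mm to the +y side of the lug and sticks out 40 mm from the deck's edge.
- deck: Hinged grey deck 265 x 210 x 12 mm with the clear acrylic tank on it (160 x 140 mm, flange 216 x 200 mm, top about 280 mm above the bench, flange edge 97 mm beyond the pad). Origin on the hinge, 80 mm above the bench, 315 mm from the pad. Rests level on a stand fixed to the bench; tips up about 0.06 rad at the jack's full stroke.
- beaker: Glass beaker, 70 mm across, 90 mm high, a bystander; origin at the centre of its underside.
- bottle: White bottle, 64 mm across, 160 mm high, a bystander; origin at the centre of its underside.
- rack: White block 60 x 120 x 25 mm holding three copper electrode strips, 80 mm high in all, a bystander; origin at the centre of its underside.

How it is judged:
By the outcome, as a careful person would: the job done as asked, in the order asked, and still so for the second after the job is handed in, while the arm keeps its last pose, push and grip.
It also fails if it takes over 54 s, if anything falls off the work surface, if the arm or the gripper's body presses on something with over 40 N, if the wrist force passes 120 N, or if a joint passes its speed limit or range.

## Working session

There is one attempt and no reset: what is moved stays moved. The work goes in short steps, Python scripts to look and compute and a shell command to move; the robot and the scene stay as the last step left them, time stands still between calls to the robot, and variables do not carry over. Pictures are saved under pics/ and viewed, at most 10 in all, crops included, and the job is handed in when it is done.

```bash
mkdir -p pics
cat > h.py <<'E'
import numpy as np, cv2, pickle
from rig import observe, optics, job, env
def snap(n,tag):
    d=optics.get_image(n); cv2.imwrite(f'pics/{tag}.png',d['pixels'][:,:,::-1]); pickle.dump(d,open(f'pics/{tag}.pkl','wb')); return d
def ray(tag,uv):
    d=pickle.load(open(f'pics/{tag}.pkl','rb'))
    R=cv2.Rodrigues(np.array(d['rvec'],float))[0]; t=np.array(d['tvec'],float).ravel()
    p=cv2.undistortPoints(np.array([[uv]],float),np.array(d['mtx']),np.array(d['dist_coeffs']))[0,0]
    r=R.T@np.array([p[0],p[1],1]); return -R.T@t, r/np.linalg.norm(r)
def atz(tag,uv,z):
    o,r=ray(tag,uv); return o+r*(z-o[2])/r[2]
def tri(*obs):
    A=0;b=0
    for tag,uv in obs:
        o,r=ray(tag,uv); P=np.eye(3)-np.outer(r,r); A=A+P; b=b+P@o
    x=np.linalg.solve(A,b); return x,[round(float(np.linalg.norm(np.cross(x-ray(*k)[0],ray(*k)[1]))),4) for k in obs]
def proj(tag,X):
    d=pickle.load(open(f'pics/{tag}.pkl','rb'))
    return cv2.projectPoints(np.array([X],float),np.array(d['rvec']),np.array(d['tvec']),np.array(d['mtx']),np.array(d['dist_coeffs']))[0].ravel()
E
python3 - <<'E'
from h import *
a=[snap(n,n+'0')['pixels'] for n in ('scene','side','wrist')]
print(env.tcp_to_grasp)
for n in('scene0','side0','wrist0'): print(ray(n,(256,192)))
cv2.imwrite('pics/both.png',cv2.resize(np.vstack([a[0],a[1]]),None,fx=.78,fy=.78)[:,:,::-1])
E
```

```text
0.0187
(array([1.24276721, 0.27482529, 1.22177584]), array([-0.46707721, -0.23885579, -0.85134411]))
(array([1.12428278, 0.92772196, 0.80031942]), array([-0.39386228, -0.7405457 , -0.54448561]))
(array([0.55017904, 0.08287405, 0.37346447]), array([ 0.00735543, -0.3250187 , -0.94567898]))
```

View pics/scene0.png

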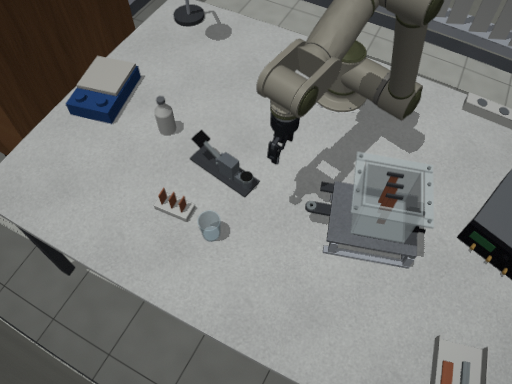

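View pics/side0.png

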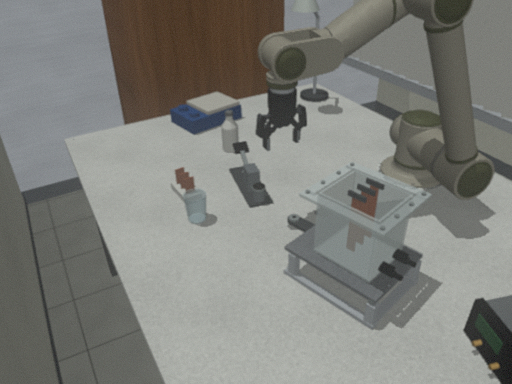

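The scene view shows the jack (tread near 201,138; housing 228,162; saddle 246,177) and the round lug end near (311,206), with the square tab at (327,187). The side view has the saddle near (259,188) and the lug end near (294,220). I'll enlarge both.

Run:
```python
from h import *
a=cv2.imread('pics/scene0.png')[120:220,185:345]; b=cv2.imread('pics/side0.png')[135:245,225:345]
a=cv2.resize(a,None,fx=5,fy=5,interpolation=cv2.INTER_CUBIC); b=cv2.resize(b,None,fx=5,fy=5,interpolation=cv2.INTER_CUBIC)
cv2.imwrite('pics/ca.png',a); cv2.imwrite('pics/cb.png',b)
```

```text
(no output)
```

View pics/ca.png

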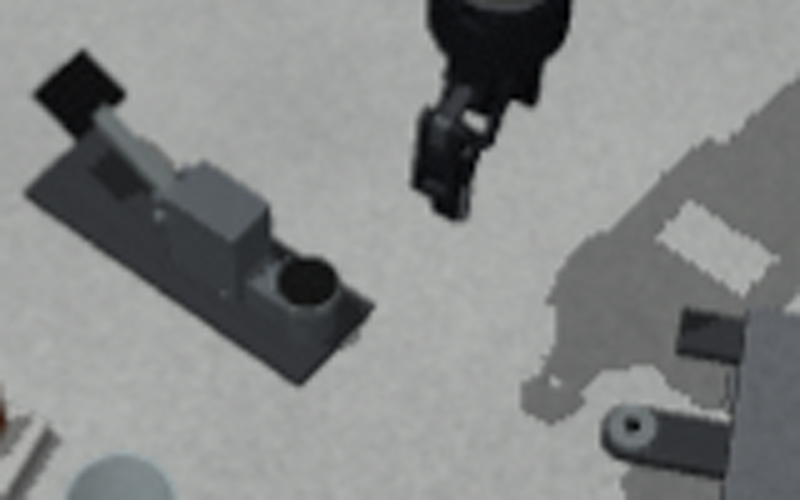

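View pics/cb.png

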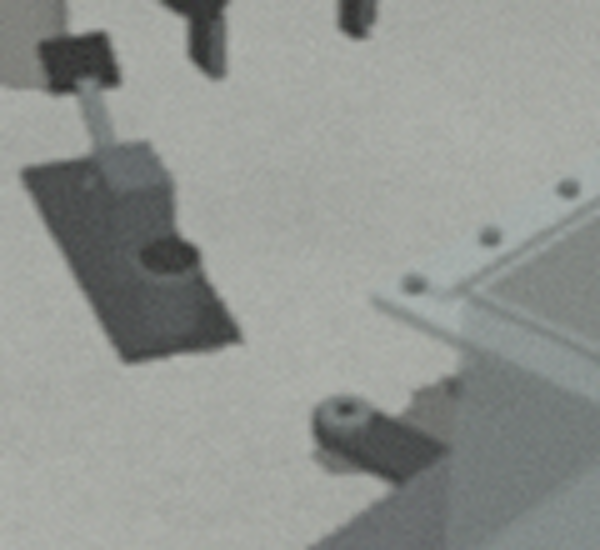

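Crop a: saddle (308,281), tread (80,95), housing top centre (220,201), base corners (25,192), (300,384), (375,305), pad boss (632,427). Crop b: saddle (168,256), tread (80,62), base corners (23,172), (125,362), (242,342), boss (347,409).

Run:
```python
from h import *
np.set_printoptions(precision=4,suppress=True)
A=lambda x,y:('scene0',((x+.5)/5-.5+185,(y+.5)/5-.5+120))
B=lambda x,y:('side0',((x+.5)/5-.5+225,(y+.5)/5-.5+135))
for n,a,b in [('saddle',(308,281),(168,256)),('tread',(80,95),(80,62)),('hous',(220,201),(136,168)),('c1',(25,192),(23,172)),('c2',(300,384),(125,362)),('c3',(375,305),(242,342)),('boss',(632,427),(347,409))]:
    print(n,*tri(A(*a),B(*b)))
print('deck edge/lug, tab corners z=.09')
for p in [(738,420),(726,474),(745,314),(730,490)]: print(atz(*A(*p),.09))
for p in [(682,310),(678,354),(745,361)]: print('tab',atz(*A(*p),.09))
s=cv2.imread('pics/scene0.png')
for n,uv in [('beaker rim',(208,217)),('bottle',(165,115)),('rack1',(157,206)),('rack2',(190,218)),('rack3',(193,208))]:
    print(n,atz('scene0',uv,.02),atz('scene0',uv,.09))
print(observe()['tool_rot'])
```

```text
saddle [ 0.5651 -0.1081  0.0592] [0.0001, 0.0001]
tread [ 0.5292 -0.2979  0.102 ] [0.0012, 0.0012]
hous [ 0.5487 -0.1813  0.0814] [0.001, 0.001]
c1 [ 0.5597 -0.336   0.0052] [0.0007, 0.0007]
c2 [ 0.6058 -0.0929  0.0014] [0.0001, 0.0001]
c3 [ 0.5272 -0.0787 -0.0014] [0.0012, 0.0012]
boss [0.5859 0.1272 0.095 ] [0.0015, 0.0015]
deck edge/lug, tab corners z=.09
[0.5498 0.182  0.09  ]
[0.588  0.1899 0.09  ]
[0.4761 0.1565 0.09  ]
[0.597  0.1963 0.09  ]
tab [0.4921 0.12   0.09  ]
tab [0.5233 0.1306 0.09  ]
tab [0.5084 0.1697 0.09  ]
beaker rim [ 0.7367 -0.1532  0.02  ] [ 0.7662 -0.1283  0.09  ]
bottle [ 0.4448 -0.5161  0.02  ] [ 0.4913 -0.47    0.09  ]
rack1 [ 0.7796 -0.3193  0.02  ] [ 0.8066 -0.2847  0.09  ]
rack2 [ 0.7665 -0.2017  0.02  ] [ 0.7943 -0.1739  0.09  ]
rack3 [ 0.7312 -0.2126  0.02  ] [ 0.761  -0.1842  0.09  ]
[[ 0.      1.     -0.0011]
 [ 1.     -0.      0.0002]
 [ 0.0002 -0.0011 -1.    ]]
```

```bash
python3 -m jog '[[0,0,0.187,0,0,0,100],[0,0,0,-0.0595,0.0114,0,100],[0,0,0,-0.0595,0.0114,0,100],[0,0,0,-0.0595,0.0114,0,100],[0,0,0,0,0,0,100],[0,0,0,0,0,0,100]]' 80
python3 - <<'E'
from h import *
a=snap('wrist','w1')['pixels']; print(observe()['tool_rot'])
d=np.array([.186,.983]);g=np.array([.5505,-.1815])
print(proj('w1',[*g,.085]),proj('w1',[*(g+.075*d),.06]),proj('w1',[*(g-.117*d),.104]))
cv2.imwrite('pics/w1b.png',cv2.resize(a,None,fx=1.5,fy=1.5)[:,:,::-1])
E
```

```text
time_s: 0.9
position: [0.5502, -0.1815, 0.206]
tool_rot: [[0.186, 0.983, -0.001], [0.983, -0.186, 0.001], [0.001, -0.001, -1.0]]
ft_force: [-0.6, 0.6, -0.3]
grip_width: 0.0853
gripper_force: 0.0
[[ 1.85116780e-01  9.82716468e-01 -3.47482129e-04]
 [ 9.82716448e-01 -1.85116608e-01  4.74256926e-04]
 [ 4.01735378e-04 -4.29269318e-04 -9.99999827e-01]]
[253.12903672 174.1886846 ] [253.18762208  83.99683254] [253.04896396 300.28496843]
```

View pics/w1b.png

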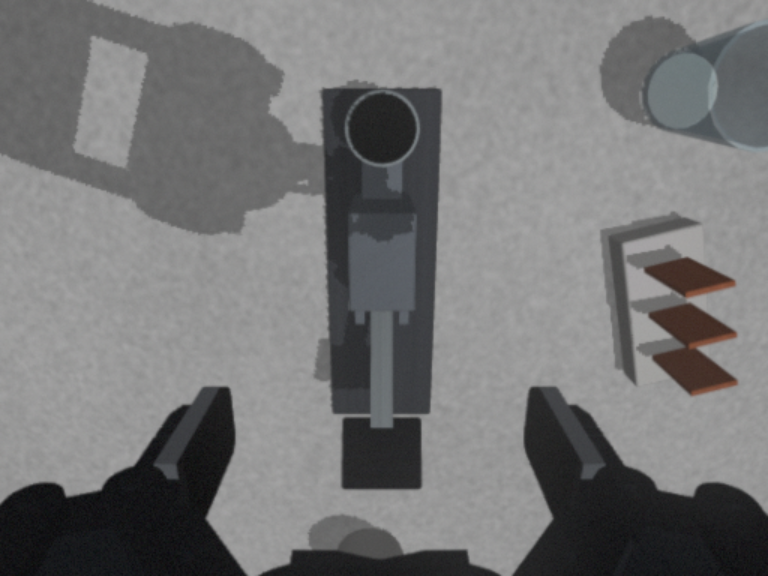

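The housing top is centred at (254,174) and the saddle at (254.5,85). Both match the prediction to about 1 mm, and the jack is square to the tool. Going down to grasp.

```bash
python3 -m jog '[[0,0,0,0,0.001,0.055,100],[0,0,0,0,0,0.055,100],[0,0,0,0,0,0.045,100],[0,0,0,0,0,0.0145,100],[0,0,0,0,0,0,100],[0,0,0,0,0,0,30],[0,0,0,0,0,0,30],[0,0,0,0,0,0,30],[0,0,0,0,0,0,30],[0,0,0,0,0,0,30]]' 80
```

```text
time_s: 2.2
position: [0.5518, -0.1822, 0.0382]
tool_rot: [[0.186, 0.983, 0.002], [0.983, -0.186, -0.001], [-0.001, 0.002, -1.0]]
ft_force: [-1.7, 0.5, 6.7]
grip_width: 0.0388
gripper_force: 83.1
```

```bash
python3 -m jog '[[0,0,0,0,0,-0.007,30],[0,0,-0.109,0,0,0,30],[0,0,-0.109,0,0,0,30],[0,0,-0.108,0,0,0,30],[0,0,0,0.0273,0.0154,0,30],[0,0,0,0.0273,0.0154,0,30],[0,0,0,0.0273,0.0154,0,30],[0,0,0,0.0273,0.0154,0,30],[0,0,0,0.0273,0.0154,0,30],[0,0,0,0,0,0,30]]'
python3 - <<'E'
from h import *
a=snap('wrist','w2')['pixels']; s=snap('scene','s2')['pixels']; d=snap('side','d2')['pixels']
o=observe(); R=o['tool_rot']; p=o['position']; print(p,o['ft_force'])
g=np.array(p)+np.array([0,0,.019-.0005])
print('saddle',proj('w2',np.array(p)+.075*np.array(R)[:,0]+[0,0,.026]),'boss',proj('w2',[.586,.127,.095]))
c=lambda im,x,y,w,h,k:cv2.resize(im[y:y+h,x:x+w],(w*k,h*k),interpolation=cv2.INTER_CUBIC)
L=cv2.resize(a,(400,300)); 
top=np.hstack([c(s,230,140,100,75,4),c(d,230,150,100,75,4)])
bot=np.hstack([L,np.zeros((300,400,3),np.uint8)])
cv2.imwrite('pics/m2.png',np.vstack([top,bot])[:,:,::-1])
E
```

```text
time_s: 3.45
position: [0.6084, -0.0338, 0.043]
tool_rot: [[-0.141, 0.99, -0.002], [0.99, 0.141, 0.001], [0.001, -0.002, -1.0]]
ft_force: [-0.1, 0.8, -8.7]
grip_width: 0.0382
gripper_force: 82.7
[ 0.60810736 -0.03644744  0.04332768] [ 0.14585711 -0.23937829 -9.75569639]
saddle [251.38637885 101.74445932] boss [ 254.15539382 -218.03726917]
```

View pics/m2.png

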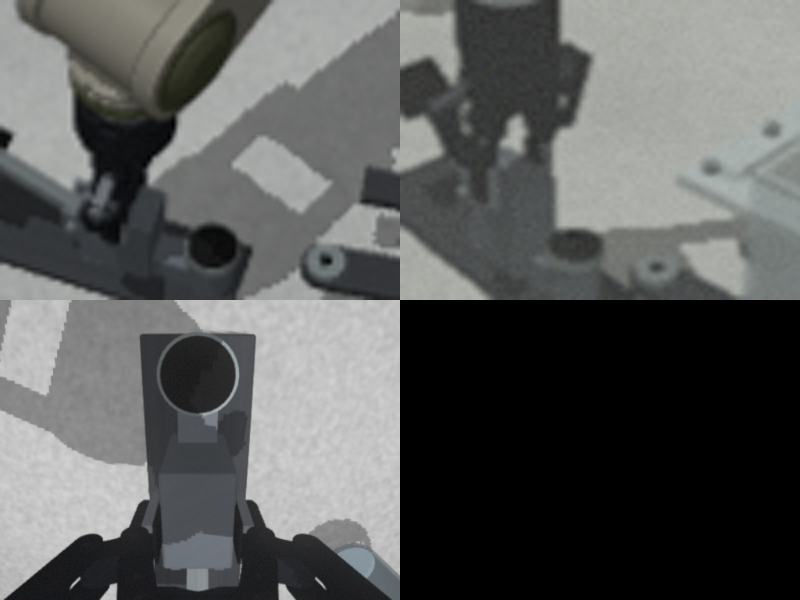

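The saddle is at wrist (253.4,93.6), scene (282.9,201.1) and side (273.4,211.1). The boss is at scene (310.9,205.1) and side (293.6,216.6). Working out the remaining shift.

Run:
```python
from h import *
s,e=tri(('scene0',(282.9,201.1)),('side0',(273.4,211.1))); b,f=tri(('scene0',(310.9,205.1)),('side0',(293.6,216.6)))
print(s,e,b,f,atz('w2',(253.4,93.6),.066)); R=np.array(observe()['tool_rot']); print(tri(('s2',(282.9,201.1)),('d2',(273.4,211.1)),('w2',(253.4,93.6))))
for S in (s,atz('w2',(253.4,93.6),.066)): print((b-S)@R, (np.array([.5859,.1272,.095])-S)@R)
```

```text
[0.59720654 0.03947971 0.06357793] [0.0003, 0.0003] [0.58665103 0.12703256 0.09479537] [0.0011, 0.0011] [0.59810149 0.04092194 0.066     ]
(array([0.5979461 , 0.04037944, 0.06462003]), [0.0007, 0.0004, 0.0005])
[ 0.08818282  0.00160524 -0.03118755] [ 0.08845259  0.00088426 -0.03139095]
[ 0.08687733  0.00052323 -0.02876426] [ 0.0871471  -0.00019775 -0.02896766]
```

```bash
python3 -m jog '[[0,0,0,0.022,0.0008,0,30],[0,0,0,0.022,0,0,30],[0,0,0,0.022,0,0,30],[0,0,0,0.0215,0,0,30],[0,0,0,0,0,0,30],[0,0,0,0,0,0,30]]'
python3 - <<'E'
from h import *
a=snap('wrist','w3')['pixels']; s=snap('scene','s3')['pixels']; d=snap('side','d3')['pixels']
c=lambda im,x,y,w,h,k:cv2.resize(im[y:y+h,x:x+w],(w*k,h*k),interpolation=cv2.INTER_CUBIC)
top=np.hstack([c(s,250,165,100,75,4),c(d,250,170,100,75,4)])
bot=np.hstack([c(a,156,10,200,150,2),np.full((300,400,3),0,np.uint8)])
bot[:,400:]=cv2.resize(a,(400,300))
cv2.imwrite('pics/m3.png',np.vstack([top,bot])[:,:,::-1])
b=np.array([.5863,.1271,.095]); print('boss',proj('w3',b)); print(observe()['position'],observe()['ft_force'])
E
```

```text
time_s: 4.35
position: [0.5974, 0.051, 0.0439]
tool_rot: [[-0.139, 0.99, 0.0], [0.99, 0.139, -0.0], [-0.0, 0.0, -1.0]]
ft_force: [-0.2, -0.7, -8.3]
grip_width: 0.0382
gripper_force: 82.7
boss [251.04990925  93.57953693]
[0.59750276 0.05031909 0.04381778] [ 0.51698705 -0.37798105 -9.45605282]
```

View pics/m3.png

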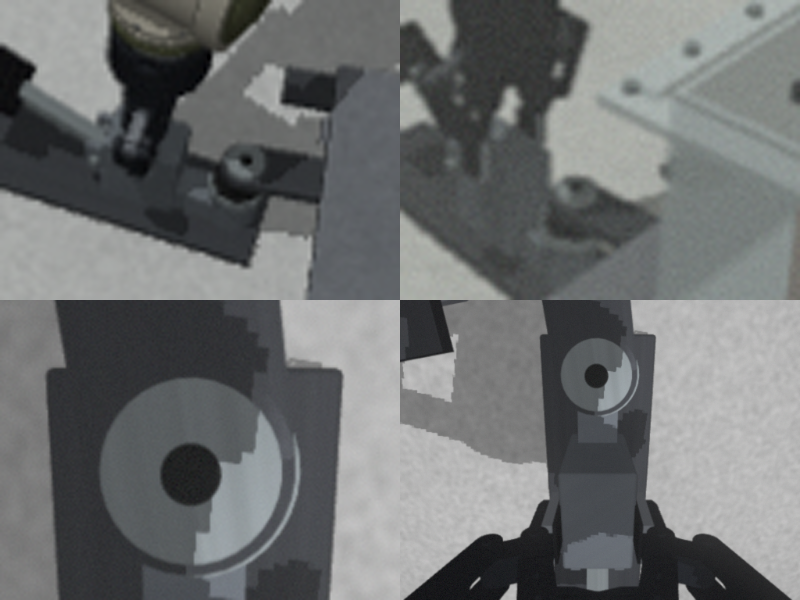

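The boss dot is at wrist (251.5,97). The saddle ring (visible right and bottom edges at 306 and 148) is centred near (253.9,95).

Run:
```python
from h import *
R=np.array(observe()['tool_rot'])
b=atz('w3',(251.5,97),.095); s=atz('w3',(253.9,95),.065); print(b,s,(b-s)@R)
b2=tri(('scene0',(310.9,205.1)),('side0',(293.6,216.6)),('w3',(251.5,97)));print(b2)
```

```text
[0.58659775 0.12603687 0.095     ] [0.58758662 0.12515305 0.065     ] [ 0.00100708 -0.00085513 -0.03000023]
(array([0.58645326, 0.12652354, 0.09440612]), [0.0011, 0.0012, 0.0005])
```

Off by about 1 mm. I'll make that correction, set the jack down and let go.

```bash
python3 -m jog '[[0,0,0,0.001,-0.0008,0.003,30],[0,0,0,0,0,0.003,30],[0,0,0,0,0,0.001,30],[0,0,0,0,0,0,30]]'; python3 -m jog '[[0,0,0,0,0,0,60],[0,0,0,0,0,0,100],[0,0,0,0,0,0,100],[0,0,0,0,0,0,100],[0,0,0,0,0,-0.03,100],[0,0,0,0,0,-0.05,100],[0,0,0,0,0,-0.05,100],[0,0,0,0,0,-0.03,50],[0,0,0,0,0,0,0],[0,0,0,0,0,0,0]]'
python3 - <<'E'
from h import *
a=snap('wrist','w4')['pixels']; s=snap('scene','s4')['pixels']; d=snap('side','d4')['pixels']
c=lambda im,x,y,w,h,k:cv2.resize(im[y:y+h,x:x+w],(w*k,h*k),interpolation=cv2.INTER_CUBIC)
top=np.hstack([c(s,230,155,100,75,4),c(d,230,160,100,75,4)])
o=observe();R=np.array(o['tool_rot']);p=np.array(o['position']);print(p)
b=np.array([.5865,.1265,.095]); u,v=proj('w4',b); x,y=int(u)-50,max(0,int(v)-37); print(u,v,x,y)
bot=np.hstack([c(a,x,y,100,75,4),cv2.resize(a,(400,300))])
cv2.imwrite('pics/m4.png',np.vstack([top,bot])[:,:,::-1])
E
```

```text
time_s: 5.0
position: [0.5963, 0.0514, 0.0382]
tool_rot: [[-0.139, 0.99, 0.0], [0.99, 0.139, -0.0], [-0.0, 0.0, -1.0]]
ft_force: [-5.8, 0.2, 4.4]
grip_width: 0.0385
gripper_force: 84.3
time_s: 6.25
position: [0.596, 0.0516, 0.1956]
tool_rot: [[-0.139, 0.99, -0.002], [0.99, 0.139, 0.0], [0.0, -0.002, -1.0]]
ft_force: [-0.2, 0.5, 0.2]
grip_width: 0.032
gripper_force: 0.0
[0.59605024 0.05158645 0.195481  ]
254.40636537874752 84.99231056656778 204 47
```

View pics/m4.png

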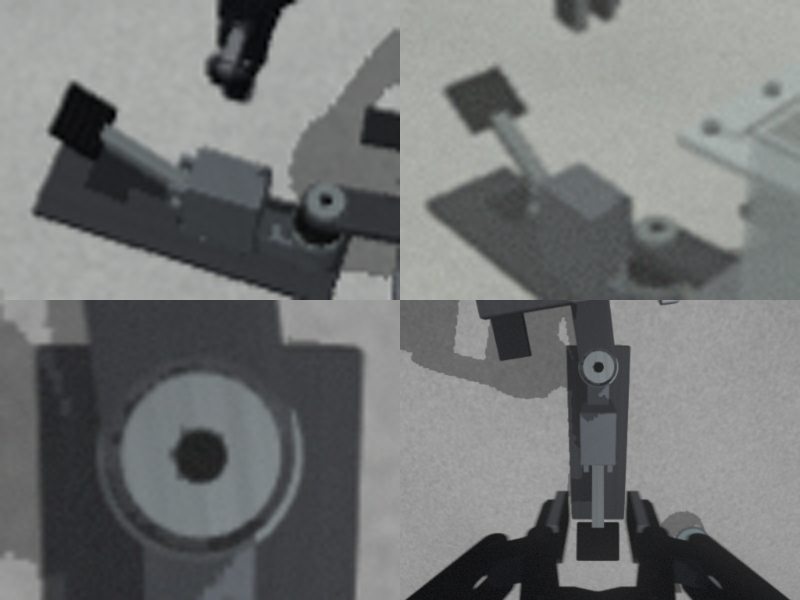

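The boss is at wrist (253.9,85.9) and the saddle ring is centred at (254.0,85.2), so they look concentric. The tread is at scene (250.6,184.6) and side (251,184.5).

Run:
```python
from h import *
o=observe();R=np.array(o['tool_rot']);p=np.array(o['position'])
b=atz('w4',(253.9,85.9),.095); s=atz('w4',(254.,85.2),.06); print(b,s,(b-s)@R)
t,e=tri(('s4',(250.6,184.6)),('d4',(251,184.5))); print(t,e)
print('tread rel tcp',(t-p)@R, 'saddle rel', (s-p)@R)
```

```text
[0.58621613 0.12579474 0.095     ] [0.58636792 0.12535353 0.06      ] [ 0.00047914 -0.00017305 -0.0349994 ]
[ 0.61180432 -0.06675904  0.10114855] [0.0002, 0.0002]
tread rel tcp [-0.11944384 -0.00056586  0.0942619 ] saddle rel [0.07431523 0.00095429 0.13552404]
```

Centred to under 1 mm. Moving over the tread for the trial stroke.

```bash
python3 -m jog '[[0,0,0,-0.039,0.0005,0,0],[0,0,0,-0.039,0,0,0],[0,0,0,-0.039,0,0,0],[0,0,0,0,0,0.045,0],[0,0,0,0,0,0.025,0],[0,0,0,0,0,0.010,0],[0,0,0,0,0,0,0]]'; python3 -m jog '[[0,0,0,-0.0025,0,0.007,0],[0,0,0,-0.0025,0,0.007,0],[0,0,0,-0.0025,0,0.007,0],[0,0,0,-0.0025,0,0.007,0],[0,0,0,-0.002,0,0.007,0],[0,0,0,-0.001,0,0.007,0],[0,0,0,0,0,0.007,0],[0,0,0,0,0,0.004,0],[0,0,0,0,0,0,0],[0,0,0,0,0,0,0]]'
```

```text
time_s: 7.28
position: [0.6131, -0.0641, 0.1165]
tool_rot: [[-0.139, 0.99, -0.001], [0.99, 0.139, 0.0], [0.0, -0.001, -1.0]]
ft_force: [-0.0, -0.3, 0.7]
grip_width: 0.0
gripper_force: 0.0
time_s: 8.52
position: [0.615, -0.077, 0.0639]
tool_rot: [[-0.139, 0.99, 0.0], [0.99, 0.139, 0.0], [0.0, 0.0, -1.0]]
ft_force: [-0.1, -0.5, 4.4]
grip_width: -0.0
gripper_force: 1.6
```

```bash
python3 -m jog '[[0,0,0,0,0,0.002,0],[0,0,0,0,0,0.002,0],[0,0,0,0,0,0,0],[0,0,0,0,0,0,0]]';python3 -m jog '[[0,0,0,0,0,0.002,0],[0,0,0,0,0,0,0],[0,0,0,0,0,0,0]]'
```

```text
time_s: 9.02
position: [0.6153, -0.0777, 0.0607]
tool_rot: [[-0.138, 0.99, 0.001], [0.99, 0.138, -0.001], [-0.001, 0.001, -1.0]]
ft_force: [-0.6, -2.2, 8.4]
grip_width: -0.0001
gripper_force: 3.8
time_s: 9.4
position: [0.6154, -0.0778, 0.0588]
tool_rot: [[-0.138, 0.99, 0.002], [0.99, 0.138, -0.002], [-0.002, 0.001, -1.0]]
ft_force: [-0.2, -3.4, 8.0]
grip_width: -0.0002
gripper_force: 3.9
```

```bash
python3 -m jog '[[0,0,0,0,0,0.002,0],[0,0,0,0,0,0,0],[0,0,0,0,0,0,0]]';python3 -m jog '[[0,0,0,0,0,0.002,0],[0,0,0,0,0,0,0],[0,0,0,0,0,0,0]]'
```

```text
time_s: 9.78
position: [0.6155, -0.0779, 0.0568]
tool_rot: [[-0.138, 0.99, 0.002], [0.99, 0.138, -0.002], [-0.002, 0.002, -1.0]]
ft_force: [-0.1, -2.4, 9.5]
grip_width: -0.0002
gripper_force: 4.0
time_s: 10.15
position: [0.6156, -0.078, 0.0548]
tool_rot: [[-0.138, 0.99, 0.002], [0.99, 0.138, -0.002], [-0.002, 0.002, -1.0]]
ft_force: [-0.2, -3.7, 9.1]
grip_width: -0.0001
gripper_force: 4.0
```

Run:
```python
from h import *
a=snap('wrist','w5')['pixels']; s=snap('scene','s5')['pixels']; d=snap('side','d5')['pixels']
c=lambda im,x,y,w,h,k:cv2.resize(im[y:y+h,x:x+w],(w*k,h*k),interpolation=cv2.INTER_CUBIC)
top=np.hstack([c(s,230,155,100,75,4),c(d,230,160,100,75,4)])
bot=np.hstack([cv2.resize(a,(400,300)),c(a,190,100,120,90,4)[:300,:400]])
cv2.imwrite('pics/m5.png',np.vstack([top,bot])[:,:,::-1])
b=np.array([.5863,.126,.095]);print(proj('w5',b),proj('w5',b+[0,0,.0188]))
```

```text
[ 250.2800382  -319.50235284] [ 250.13566526 -334.65154566]
```

View pics/m5.png

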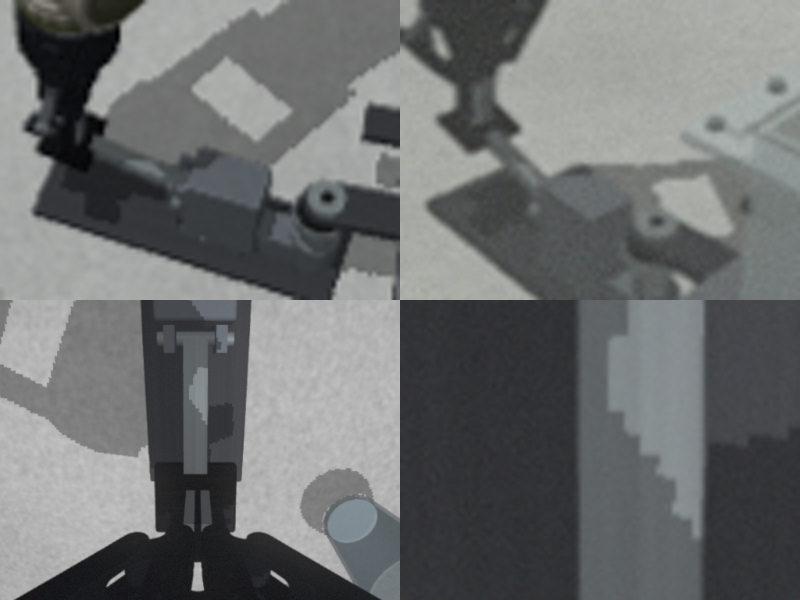

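The handle is lower but doesn't look level. The boss is now at scene (311.1,203.9) and side (293.6,214.6). Checking how high it has risen.

Run:
```python
from h import *
print(tri(('s4',(311.1,204.4+.1)),('d4',(293.5,216.9))),tri(('s5',(311.1,203.9)),('d5',(293.6,214.6))))
# precise shift by template match
for t0,t1,x,y in(('s4','s5',311,204),('d4','d5',293,216)):
    g=[cv2.cvtColor(cv2.imread(f'pics/{t}.png'),6) for t in(t0,t1)]
    k=8; A=cv2.resize(g[0][y-5:y+6,x-6:x+7],None,fx=k,fy=k,interpolation=2); B=cv2.resize(g[1][y-12:y+13,x-13:x+14],None,fx=k,fy=k,interpolation=2)
    r=cv2.matchTemplate(B,A,5); _,v,_,l=cv2.minMaxLoc(r); print(t1,v,(l[0]/k-7,l[1]/k-7))
for z in (.0,.01,.0188): print(z,proj('s5',[.5863,.126,.095+z]),proj('d5',[.5863,.126,.095+z]))
# expected tread positions for angle a
S=np.array([.5864,.1254]);ux=np.array([-.139,.990])
for a in(0,.25,.4,.5):
    e=.5-a; r=.075+.036+.095*np.cos(e)-.004*np.sin(e); z=.055+.095*np.sin(e)+.004*np.cos(e); X=[*(S-ux*r),z]; print(a,z,proj('s5',X),proj('d5',X))
print(observe()['position'],proj('d5',observe()['position']))
```

```text
(array([0.58534211, 0.12647689, 0.09384663]), [0.0002, 0.0002]) (array([0.58650236, 0.12671555, 0.10130215]), [0.0009, 0.0009])
s5 0.8320630788803101 (0.25, -0.625)
d5 0.8494802713394165 (0.25, -1.0)
0.0 [310.84184124 204.53552876] [293.16812209 216.53524951]
0.01 [311.22411296 202.87290919] [293.26532523 213.52626746]
0.0188 [311.56452695 201.39159857] [293.35139129 210.8546128 ]
0 0.10405575641496077 [250.89072254 184.57323981] [250.7815252  184.08060332]
0.25 0.08237902581602226 [248.02602122 187.4320521 ] [249.10197726 188.85718564]
0.4 0.06846419124256077 [247.15255084 189.50700525] [248.64513754 192.28714472]
0.5 0.059 [246.92628146 191.00784565] [248.57133361 194.76220635]
[ 0.61562278 -0.07798533  0.0548863 ] [248.52753669 196.0252285 ]
```

The deck has only risen about 4–5 mm, and the fingertips appear to sit well above the nominal TCP, so the stop isn't reached yet. Pressing further while watching the force.

```bash
cat > boss.py <<'E'
from h import *
import sys
n=sys.argv[1]; snap('scene','s'+n); snap('side','d'+n)
o=observe(); print('z',o['position'][2],'F',o['ft_force'],'T',o['wrist_torque'])
for c,x,y in(('s',311,204),('d',293,216)):
    g=[cv2.cvtColor(cv2.imread(f'pics/{c}{t}.png'),6) for t in('4',n)]
    k=8; A=cv2.resize(g[0][y-4:y+5,x-4:x+5],None,fx=k,fy=k,interpolation=2); B=cv2.resize(g[1][y-14:y+9,x-9:x+10],None,fx=k,fy=k,interpolation=2)
    r=cv2.matchTemplate(B,A,5); _,v,_,l=cv2.minMaxLoc(r); dy=l[1]/k-10; print(c,round(v,2),l[0]/k-5,dy,'rise mm',-dy/(.167 if c=='s' else .302))
E
python3 -m jog '[[0,0,0,0,0,0.003,0],[0,0,0,0,0,0.003,0],[0,0,0,0,0,0,0],[0,0,0,0,0,0,0]]'; python3 boss.py 6
python3 - <<'E'
from h import *
p=[.596,.0516,.1955]
print('TCP px',proj('s4',p),proj('d4',p),'seen tip ~(288.4,179.1) (275.9,166.6)')
E
```

```text
time_s: 10.8
position: [0.6158, -0.0781, 0.049]
tool_rot: [[-0.138, 0.99, 0.003], [0.99, 0.138, -0.002], [-0.003, 0.002, -1.0]]
ft_force: [0.7, -4.2, 9.6]
grip_width: 0.0001
gripper_force: 4.2
z 0.04898980981205044 F [ 0.24082206 -3.99748041 10.13601602] T [-0.7616223  -0.03262171 -0.01681267]
s 0.82 0.5 -1.125 rise mm 6.736526946107784
d 0.79 0.25 -2.375 rise mm 7.864238410596027
TCP px [289.71621372 178.97814825] [276.02997753 173.25686653] seen tip ~(288.4,179.1) (275.9,166.6)
```

```bash
python3 -m jog '[[0,0,0,-0.001,0,0.004,0],[0,0,0,-0.001,0,0.004,0],[0,0,0,0,0,0.003,0],[0,0,0,0,0,0,0],[0,0,0,0,0,0,0]]'; python3 boss.py 7; python3 -m jog '[[0,0,0,0,0,0.003,0],[0,0,0,0,0,0,0],[0,0,0,0,0,0,0]]';python3 -m jog '[[0,0,0,0,0,0.002,0],[0,0,0,0,0,0,0],[0,0,0,0,0,0,0]]'; python3 boss.py 8
```

```text
time_s: 11.52
position: [0.616, -0.0797, 0.0379]
tool_rot: [[-0.139, 0.99, 0.002], [0.99, 0.139, -0.001], [-0.002, 0.002, -1.0]]
ft_force: [0.6, -2.2, 8.7]
grip_width: -0.0003
gripper_force: 4.4
z 0.03790566756174109 F [-0.3847851  -2.98542044  8.99945912] T [-0.44871768 -0.06819616 -0.03086479]
s 0.82 1.125 -2.375 rise mm 14.221556886227544
d 0.87 0.625 -4.75 rise mm 15.728476821192054
time_s: 12.0
position: [0.616, -0.0799, 0.0349]
tool_rot: [[-0.138, 0.99, 0.002], [0.99, 0.138, -0.002], [-0.002, 0.002, -1.0]]
ft_force: [0.6, -3.0, 8.8]
grip_width: 0.0001
gripper_force: 4.7
time_s: 12.38
position: [0.6161, -0.08, 0.0338]
tool_rot: [[-0.139, 0.99, 0.003], [0.99, 0.139, -0.002], [-0.002, 0.003, -1.0]]
ft_force: [-2.4, -3.3, 14.6]
grip_width: -0.0002
gripper_force: 7.6
z 0.03374651431557673 F [-2.58067388 -3.34435793 15.20976052] T [-0.53538533  0.33724555 -0.00126703]
s 0.79 1.25 -2.875 rise mm 17.215568862275447
d 0.9 0.875 -5.5 rise mm 18.211920529801326
```

The stop shows: the force jumps while z barely moves, and the rise is about 18 mm. One more press to be sure, then release all the way up.

```bash
python3 -m jog '[[0,0,0,0,0,0.002,0],[0,0,0,0,0,0,0],[0,0,0,0,0,0,0]]'; python3 boss.py 9; python3 -m jog '[[0,0,0,0.001,0,-0.01,0],[0,0,0,0.001,0,-0.01,0],[0,0,0,0.002,0,-0.01,0],[0,0,0,0.003,0,-0.01,0],[0,0,0,0.003,0,-0.01,0],[0,0,0,0.003,0,-0.015,0],[0,0,0,0,0,-0.015,0],[0,0,0,0,0,-0.015,0],[0,0,0,0,0,0,0],[0,0,0,0,0,0,0]]'; python3 -m jog '[[0,0,0,0,0,0,0],[0,0,0,0,0,0,0],[0,0,0,0,0,0,0],[0,0,0,0,0,0,0]]'; python3 boss.py 10
python3 - <<'E'
from h import *
snap('wrist','w10')
c=lambda t,x,y,w,h,k:cv2.resize(cv2.imread(f'pics/{t}.png')[y:y+h,x:x+w],(w*k,h*k),interpolation=cv2.INTER_CUBIC)
top=np.hstack([c('s9',230,155,100,75,4),c('d9',230,160,100,75,4)])
bot=np.hstack([c('s10',230,155,100,75,4),c('d10',230,160,100,75,4)])
cv2.imwrite('pics/m10.png',np.vstack([top,bot]))
E
```

```text
time_s: 12.85
position: [0.6163, -0.08, 0.0333]
tool_rot: [[-0.139, 0.99, 0.004], [0.99, 0.139, -0.003], [-0.003, 0.004, -1.0]]
ft_force: [-6.4, -1.0, 26.0]
grip_width: -0.0001
gripper_force: 13.0
z 0.03327246799603518 F [-6.98162012 -2.01057354 25.57998234] T [-3.45038313e-01  1.03172643e+00 -1.00284044e-03]
s 0.8 1.375 -3.0 rise mm 17.964071856287426
d 0.9 1.0 -5.625 rise mm 18.625827814569536
time_s: 14.2
position: [0.6132, -0.0662, 0.1244]
tool_rot: [[-0.138, 0.99, -0.001], [0.99, 0.138, 0.0], [0.0, -0.001, -1.0]]
ft_force: [0.1, 0.8, -0.2]
grip_width: 0.0001
gripper_force: 0.0
time_s: 14.7
position: [0.6134, -0.0662, 0.1247]
tool_rot: [[-0.139, 0.99, -0.0], [0.99, 0.139, 0.0], [0.0, -0.0, -1.0]]
ft_force: [0.2, 0.1, 0.5]
grip_width: -0.0001
gripper_force: 0.0
z 0.12479120307184438 F [-0.50739601  0.41978902  0.96111335] T [-0.00707339  0.00739905  0.02104771]
s 0.8 0.0 0.25 rise mm -1.497005988023952
d 0.75 -4.25 -10.0 rise mm 33.11258278145696
```

View pics/m10.png

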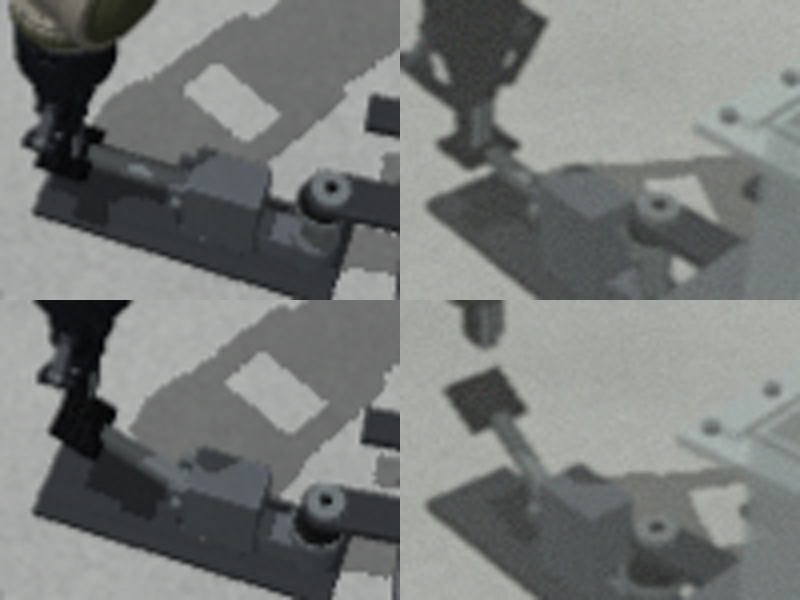

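Top row, handle down: the boss is raised. Bottom row, released: the tread is back up at side (250,184), the boss is back at its rest place, the fingers are clear and the base has not moved. Now the second press along the same path, ending held.

```bash
python3 -m jog '[[0,0,0,0,0,0.015,0],[0,0,0,0,0,0.015,0],[0,0,0,-0.003,0,0.015,0],[0,0,0,-0.003,0,0.01,0],[0,0,0,-0.003,0,0.01,0],[0,0,0,-0.002,0,0.01,0],[0,0,0,-0.001,0,0.01,0],[0,0,0,-0.001,0,0.006,0],[0,0,0,0,0,0.004,0],[0,0,0,0,0,0,0]]'; python3 -m jog '[[0,0,0,0,0,0,0],[0,0,0,0,0,0,0],[0,0,0,0,0,0,0],[0,0,0,0,0,0,0]]'; python3 boss.py 11
```

```text
time_s: 16.1
position: [0.6158, -0.0804, 0.0331]
tool_rot: [[-0.139, 0.99, 0.003], [0.99, 0.139, -0.003], [-0.003, 0.003, -1.0]]
ft_force: [-9.3, -2.0, 29.2]
grip_width: -0.0
gripper_force: 14.5
time_s: 16.6
position: [0.6158, -0.0803, 0.0331]
tool_rot: [[-0.139, 0.99, 0.003], [0.99, 0.139, -0.003], [-0.003, 0.003, -1.0]]
ft_force: [-10.1, -1.4, 29.6]
grip_width: -0.0
gripper_force: 14.6
z 0.03310263944243089 F [-9.01223868 -1.75247533 28.84417058] T [-0.23256531  1.72994101  0.02153084]
s 0.8 1.375 -3.0 rise mm 17.964071856287426
d 0.89 0.75 -5.625 rise mm 18.625827814569536
```

```bash
python3 -c "
from rig import job; print(job.close_job())"
```

```text
the job is handed in; nothing more can be done
None
```

The job is handed in: the jack stands flat with its saddle within about 1 mm of the lift pad's centre, one full trial stroke was made, and the handle is now held down on its stop with about 29 N, the deck raised about 18 mm on the jack alone, at about 17 s of the 54 s allowed.

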